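True up a stool frame corner with a try square

ROBOT

A 6-joint arm with a two-finger parallel gripper is mounted at the origin on a cart in front of the work surface, level with it; the furniture and walls round the work are solid. World frame = base frame: x ahead of the robot, y to its left, z up, the work surface at z = 0. Lengths are in m, angles in degrees, forces in N, time in s.
With the tool pointing down it reaches from about 0.25 to 0.725 m from the base axis. Payload 9.7 kg.
Tool frame: the origin (TCP) lies at the very end of the fingers, on their centre line; the grasp point (between the pads) lies 19 mm behind it (bot.grip_point_offset is the distance from the TCP to the grasp point, in m); y points along the fingers, x is the direction in which the jaws open and shut, and the axes are right-handed (so a half turn about y gives the same grasp; the last joint's range is limited). The gripper opens to 85 mm and grips with 20 to 120 N. Pads are 22 mm wide; open, the fingers measure 114 mm over their backs; the gripper's body (76 mm by 85 mm) begins 54 mm behind the grasp point. The pads swing forward as they close: fully open they stand 13 mm farther back than shut.
Start: joints at [-66.578, 4.979, 10.078, 95.1, 0, 90], TCP at [0.219, -0.505, 0.231] pointing down, gripper open.
Joint ranges: [-179.16, 179.16], [-48.56, 103.87], [-65.8, 70.77], [-126.05, 130.52], [-82.76, 87.17], [-180, 180]. Speed limits (degrees/s): [127.2, 127.2, 147.25, 180, 180, 180].

INTERFACE

Orientations are given as [roll, pitch, yaw] about the fixed x, y, z axes, in that order (R = Rz(yaw) Ry(pitch) Rx(roll)).
In Python, from workcell import bot gives the robot as it stands.
- The arm moves only by the shell command python3 -m inch 'ROWS' [FORCE]. ROWS is JSON, a list of rows, each a list of 3 entries, a list of its own where there are three numbers: the shift along the tool's x, y, z in mm, then the turn, a rotation vector about the tool's x, y, z in rad, then the finger opening in mm, from 0 to 85.4. In form: [[[x, y, z], [ax, ay, az], grip], ...]. A call has 1 to 20 rows; each row is the pose to reach, as a shift and turn from the pose measured when the call began, along the tool's axes at that moment; what a row does not reach only later rows make up. A row lasts 1/10 s, in which the tool goes at most 50 mm and 8.59 degrees, less where a joint would pass 70% of its speed; a pose out of reach is approached as far as the arm can. A call with a gripper value outside its range is refused whole. The fingers move at their own pace and stop on an object; FORCE is the grip in N (left out, the last holds). Time passes only in rows, so rows that repeat a pose let the fingers close. It gives the time, the measured TCP pose, the force and the opening at its end, in the units of the state.
- bot.get_obs(): the state, without advancing time (a new reading comes with each control period).
- bot.camera(name): name is "scene" or "side" or "wrist"; returns a dict with "frame" (420x560x3 uint8, red, green, blue), "mtx" (3x3 intrinsics, pixels), "origin" and "orientation" of the camera in the world. Camera axes: x right, y down, z forward; pixel columns grow to the right and rows downward; lengths in m; the calibration is good to about 2 mm. A picture is of the moment at which its call begins. There is no depth.
- bot.job_done(): hands the job in, once; it reports no verdict.
Trained networks look in a picture, given as the dict that the camera call returned (one of the last four; its "shot" number tells which), for a name from the list of things; names that differ only in an ending like _2 or _b are one class to them, and where a whole thing is asked for, a point or a joint stands for the part that bears it (a point fixed in the world has none). Each returns a list of dicts, best first, with "confidence" (0 to 1); they miss things now and then, are a little off and sometimes report something else, mostly with a low value. They report only what shows in the picture. A call takes as long as a camera call.
- bot.search_frame(picture, name): "box" ([left, top, right, bottom] in pixels, round what is visible of it).
- bot.cut_out(picture, name): "region" (420x560 bool, what is visible of it) and "box" ([left, top, right, bottom] in pixels, round what is visible of it).
The state is a dict: "time": time; "q": joint angles; "qd": joint speeds; "joint_efforts": joint torques, N m; "ee_pos": TCP position; "tcp_rot": TCP orientation; "wrist_force": force on the tool from outside, world axes, zero at the start; "torque": the same for the moment, N m; "opening": finger opening in m.
Only numpy, scipy, OpenCV 4.12 (cv2) and the standard library are available. Lean on these libraries where they do the work, as an engineer would, in place of code of your own. Each camera call takes 0.05 s, during which the arm holds its last target. There are 200 camera calls.

TASK

One rail of this small frame corner has been knocked inward out of square on its stiff dowel. Pick up the try square by its upright grip, press its outside corner fully home into the inside corner of the frame, so that the stock sits flush along the fixed rail and the blade pushes the swinging rail true and sits flush along it, and keep it pressed against both rails for a full second, lightly enough not to bruise the wood (feel for the faces: the thickness of the rails' lining is not known). Then lay the square flat in the middle of the cork mat, leaving the corner square.

Things in the scene. Friction and masses are not known exactly. Their poses are not given: they have to be found in the camera images.
- board: Plywood assembly board, 250 x 270 x 12 mm, fixed; origin at the centre of its underside, z up. Carries the frame corner: both rails are 25 mm high, each lined inside with a solid lath, 22 mm high, waxed (friction about 0.25), of unknown thickness. A chalk lies at its -x, -y corner. The board may be left or right of the mat.
- fixed_rail: Fixed rail, held from behind by two dark cleats. Origin: nominal inside corner of the frame, on the board's top (12 mm above the bench); axes parallel to the board's. It runs from there along -y for 180 mm. Its inner face (lath) looks to -x and lies somewhere between x = -9 and +9 mm, parallel to y; it does not give.
- swing_rail: Swinging rail, lapped over the fixed rail's end at the corner. With the corner square its origin and axes coincide with the fixed rail's; it then runs along -x for 165 mm, and its inner face (lath) looks to -y, somewhere between y = -9 and +9 mm.
- rail_hinge (a joint): Swinging rail's angle, rad, about a dowel at x = y = +20.5 mm from the fixed rail's origin. 0: square; positive: free end swung inward (-y); starts at 0.05 to 0.11, stays where left. About 0.8 N m turns it (5 N at the blade's end); with stock and blade both flush it goes no further and force climbs steeply. Over 25 N on either rail bruises the wood.
- square: Loose try square, 0.28 kg, lies flat. Origin: outside corner, underside; z up. Stock x -30..0, y -120..-3, 20 mm high, outer face x = 0. Steel blade x -155..-6, y -30..0, z 0..6 mm, outer edge y = 0. Home: axes parallel to the fixed rail's, origin within 10 mm of its origin in x and y; stock on the fixed rail, blade on the swinging rail.
- square_grip (a point): Top centre of the square's upright grip block, axes as the square's: 22 mm thick (x), 50 mm long (y), from 19 to 71 mm above the underside, centred at x = -15, y = -62 mm of the square. Grip it across x, fingertips at least 30 mm above the underside so that they pass over the rails.
- square_mid (a point): Centre of the square's outline on its underside, x = -75, y = -60 mm from its origin.
- mat: Cork mat, 210 x 240 x 5 mm, fixed to the bench; origin at the centre of its underside, axes along its edges, z up. The square starts on it and is laid back in its middle.

How it is judged (in metres and radians):
On the way:
1. square pressed home: at least 3 N on each rail, square parallel to the fixed rail within 0.025 rad and flat, corner square within 0.012 rad, all for 1 s (contact force between square and fixed_rail above 3 N and contact force between square and swing_rail above 3 N and angle between the x axis of square and the x axis of fixed_rail, either way round below 0.025 rad and angle between square's own z axis and vertical below 0.04 rad and value of joint rail_hinge between -0.012 and 0.012 rad), for 1 s.
At the end, for the whole second after the job is handed in: The corner is square (rail_hinge within 0.012 rad of 0) and the square lies flat, upright way up and at rest on the mat, the middle of its outline within 30 mm of the mat's centre, released (value of joint rail_hinge between -0.012 and 0.012 rad and horizontal distance between square_mid and mat below 0.03 m and z of square in the frame of mat below 0.008 m and angle between square's own z axis and vertical below 0.04 rad and linear speed of square below 0.01 m/s); the robot touches nothing.
It fails at once if more than 25 N between the square and the fixed rail (contact force between square and fixed_rail above 25 N).
It fails at once if more than 25 N between the square and the swinging rail (contact force between square and swing_rail above 25 N).
It also fails if it takes over 70 s, if anything falls off the work surface, if the arm or the gripper's body presses on something with over 40 N, if the wrist force passes 120 N, or if a joint passes its speed limit or range.

## Working session

There is one attempt and no reset: what is moved stays moved. The work goes in short steps, Python scripts to look and compute and a shell command to move; the robot and the scene stay as the last step left them, time stands still between calls to the robot, and variables do not carry over. Pictures are saved under pics/ and viewed, about 8 in all and at most 12, crops included, and the job is handed in when it is done.

```bash
ls; mkdir -p pics; python3 - <<'E'
from workcell import bot
import cv2
o=bot.get_obs(); print(o)
for n in ["scene","side"]:
    p=bot.camera(n); cv2.imwrite(f"pics/{n}0.png",p["frame"][:,:,::-1]); print(n,p["mtx"],p["origin"],p["orientation"])
    for t in ["board","square","mat","square_grip","fixed_rail","swing_rail"]:
        print(t,[(r["box"],round(r["confidence"],2)) for r in bot.search_frame(p,t)][:2])
E
```

```text
pics
{'time': 0.0, 'q': array([-6.65773687e+01,  5.00891645e+00,  1.00336785e+01,  9.50986598e+01,
       -6.05064880e-04,  9.00021908e+01]), 'qd': array([ 0.09623861,  0.02627172, -0.05512377, -0.02226133, -0.0200365 ,
       -0.04271082]), 'joint_efforts': array([-5.24559189e-03, -5.20389318e+01,  4.64802647e+01,  1.64346228e-02,
       -1.80424149e-04, -6.05327244e-06]), 'ee_pos': array([ 0.21853648, -0.5044688 ,  0.23059707]), 'tcp_rot': array([-9.00006079e+01,  7.38977592e-02, -6.65795595e+01]), 'wrist_force': array([0.15246476, 0.27250548, 0.31512033]), 'torque': array([-0.00492155,  0.03134368,  0.00080694]), 'opening': 0.08540975465575788}
scene [[450.89716653   0.         283.28400618]
 [  0.         450.89716653 208.72745432]
 [  0.           0.           1.        ]] [-0.05838311  0.6333348   0.60911927] [-120.90298218    0.27012891 -133.31415645]
board [([153.9, 225.2, 327.2, 343.9], 0.76)]
square [([314.1, 174.1, 363.1, 225.3], 0.94)]
mat [([286.4, 180.1, 406.1, 245.9], 0.67)]
square_grip [([312.8, 171.5, 365.7, 226.6], 0.65), ([165.1, 270.4, 256.5, 321.8], 0.63)]
fixed_rail [([166.8, 230.7, 244.3, 285.3], 0.56), ([156.6, 224.7, 330.1, 345.4], 0.28)]
swing_rail [([167.1, 272.5, 255.9, 321.8], 0.61)]
side [[471.12125469   0.         284.77338176]
 [  0.         471.12125469 206.15616995]
 [  0.           0.           1.        ]] [ 0.34980542 -0.64882561  0.71274244] [-130.71291538   -1.25308805  -17.64659528]
board [([173.7, 149.4, 321.7, 250.3], 0.7)]
square [([262.8, 279.9, 369.6, 342.6], 0.75)]
mat [([239.0, 260.4, 394.7, 397.9], 0.6)]
square_grip [([263.3, 278.7, 371.1, 343.0], 0.78)]
fixed_rail [([262.2, 160.2, 305.1, 202.9], 0.62)]
swing_rail [([193.1, 150.8, 268.0, 190.6], 0.64)]
```

```bash
python3 - <<'E'
import cv2,numpy as np
a=cv2.imread("pics/scene0.png")[160:360,140:420];b=cv2.imread("pics/side0.png")[140:400,165:405]
cv2.imwrite("pics/s1.png",cv2.resize(a,None,fx=2.8,fy=2.8,interpolation=cv2.INTER_CUBIC))
cv2.imwrite("pics/s2.png",cv2.resize(b,None,fx=2.3,fy=2.3,interpolation=cv2.INTER_CUBIC))
E
```

```text
(no output)
```

View pics/s1.png

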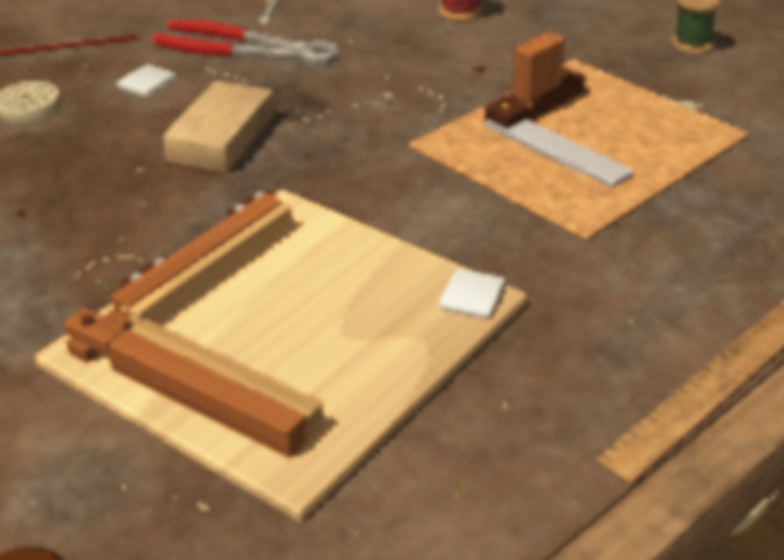

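View pics/s2.png

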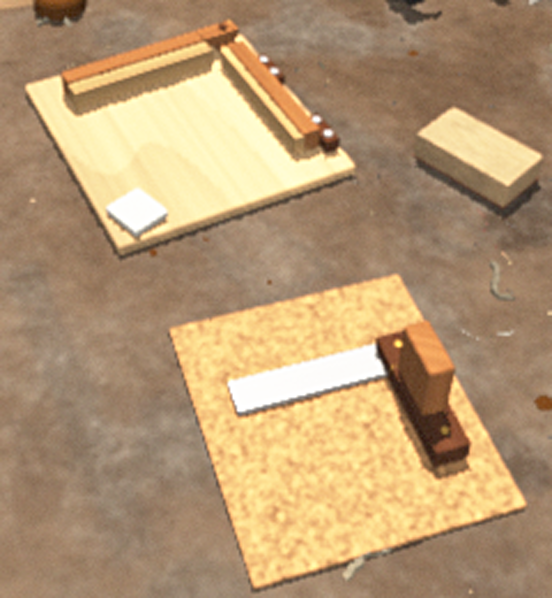

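The scene shows the board on the left (+y), with its corner away from the robot on the +x/+y side. The mat is on the right. The square lies on it with its blade towards -x and its stock on the +x side. I'll fit poses from the corner pixels in both views.

```bash
cat > h.py <<'E'
import numpy as np, cv2
from scipy.spatial.transform import Rotation as R
from scipy.optimize import least_squares
def proj(cam,P):
    K,o,e=cam; Rm=R.from_euler('xyz',e,degrees=True).as_matrix()
    c=(np.atleast_2d(P)-o)@Rm; u=c@K.T; return u[:,:2]/u[:,2:]
def cam(p): return np.array(p["mtx"]),np.array(p["origin"]),np.array(p["orientation"])
def K(f,a,b): return np.array([[f,0,a],[0,f,b],[0,0,1.]])
SC=(K(450.897,283.284,208.727),np.array([-0.05838311,0.6333348,0.60911927]),[-120.90298218,0.27012891,-133.31415645])
SI=(K(471.121,284.773,206.156),np.array([0.34980542,-0.64882561,0.71274244]),[-130.71291538,-1.25308805,-17.64659528])
def T(x,P):  # x,y,yaw
    P=np.atleast_2d(np.array(P,float)); c,s=np.cos(x[2]),np.sin(x[2])
    return np.c_[x[0]+c*P[:,0]-s*P[:,1],x[1]+s*P[:,0]+c*P[:,1],P[:,2]]
def fit(obs,x0,):
    """obs: list of (cam, pts local Nx3, px Nx2)"""
    f=lambda x:np.concatenate([(proj(c,T(x,P))-np.array(u)).ravel() for c,P,u in obs])
    r=least_squares(f,x0,loss='soft_l1'); return r.x,f(r.x).reshape(-1,2)
E
python3 - <<'E'
from h import *
s=lambda L:np.array(L)/2.8+[140,160]; d=lambda L:np.array(L)/2.3+[165,140]
b=[[-.125,.135,.012],[-.125,-.135,.012],[.125,-.135,.012],[.125,.135,.012]]
x,r=fit([(SI,b[:3],d([[27,88],[120,247],[352,168]])),(SC,[b[2],b[1],b[0],b[3]],s([[283,190],[525,296],[303,515],[38,356]]))],[.3,.15,.2]);print("board",x,np.rad2deg(x[2]),r.round(1).tolist())
m=[[-.105,.12,.005],[.105,.12,.005],[.105,-.12,.005],[-.105,-.12,.005]]
x,r=fit([(SI,m,d([[170,328],[400,276],[523,505],[255,587]])),(SC,[m[2],m[3],m[0],m[1]],s([[575,60],[745,133],[587,237],[410,144]]))],[.35,-.2,.2]);print("mat",x,r.round(1).tolist())
q=[[-.155,0,.011],[-.155,-.03,.011],[0,-.12,.025]]
x,r=fit([(SI,q,d([[229,382],[238,412],[467,438]])),(SC,q[:2],s([[612,184],[632,172]]))],[.45,-.2,.2]);print("sq",x,r.round(1).tolist())
print("grip",T(x,[-.015,-.062,.076]))
E
```

```text
board [0.53116405 0.19363123 0.18338548] 10.50721419052734 [[-3.4, -1.6], [-2.5, 0.3], [0.4, -1.5], [-0.3, -1.1], [2.1, -1.5], [-0.0, -1.0], [-1.1, -0.5]]
mat [ 0.56478306 -0.17852552  0.00803568] [[-0.8, -0.4], [-0.7, -1.1], [1.8, 0.1], [-1.1, 0.3], [-0.2, -1.2], [1.3, -0.9], [-0.5, -1.1], [-0.5, -1.5]]
sq [ 0.64345692 -0.12541842  0.03613507] [[-1.7, -0.5], [-0.5, -0.7], [1.9, 0.2], [0.2, -1.1], [0.3, -1.5]]
grip [[ 0.63070659 -0.18791985  0.076     ]]
```

```bash
python3 -m inch '[[[-25,6,100],[0,-0.24,0],85],[[-50,12,200],[0,-0.48,0],85],[[-76,18,300],[0,-0.72,0],85],[[-100,24,400],[0,-0.96,0],85],[[-127,30,504],[0,-1.198,0],85],[[-127,30,504],[0,-1.198,0],85],[[-127,30,504],[0,-1.198,0],85],[[-127,30,504],[0,-1.198,0],85],[[-127,30,504],[0,-1.198,0],85],[[-127,30,504],[0,-1.198,0],85],[[-127,30,504],[0,-1.198,0],85],[[-127,30,504],[0,-1.198,0],85],[[-127,30,504],[0,-1.198,0],85],[[-127,30,504],[0,-1.198,0],85]]' 60
python3 - <<'E'
from workcell import bot
import cv2
from h import *
p=bot.camera("wrist"); cv2.imwrite("pics/w1.png",p["frame"][:,:,::-1]); print(p["origin"],p["orientation"],p["mtx"][0])
x=[0.64345692,-0.12541842,0.03613507]
print(bot.get_obs()["ee_pos"],bot.get_obs()["tcp_rot"])
q=[[-.155,0,.011],[-.155,-.03,.011],[0,-.12,.025],[-.03,-.12,.025],[0,-.003,.025],[-.026,-.087,.076],[-.004,-.087,.076],[-.004,-.037,.076],[-.026,-.037,.076]]
print(proj(cam(p),T(x,q)).round(0).tolist())
E
```

```text
time: 2.1
ee_pos: [0.63, -0.1886, 0.2016]
tcp_rot: [-90.0, -0.0, 2.0]
wrist_force: [0.6, 0.3, 0.2]
opening: 0.085
[ 0.6277173  -0.1207219   0.34514966] [1.64476166e+02 5.00685177e-02 2.01614678e+00] [316.39508493   0.         273.8927275 ]
[ 0.62990313 -0.1887618   0.20179127] [-9.00169415e+01 -2.28700504e-02  1.98751133e+00]
[[138.0, 129.0], [141.0, 159.0], [289.0, 244.0], [261.0, 244.0], [290.0, 132.0], [263.0, 230.0], [287.0, 230.0], [288.0, 175.0], [262.0, 175.0]]
```

View pics/w1.png

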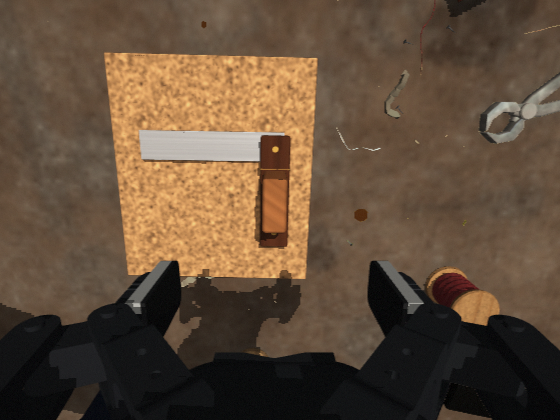

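The wrist view shows the blade end at (139,130)/(141,160), the stock end at (259..288,247) and the grip block at (263..288, 178..234). All are within about 4 px of the predictions. I'll refine with one more fit.

```bash
python3 - <<'E'
from h import *
W=(K(316.395,273.893,0),np.array([0.6277173,-0.1207219,0.34514966]),[164.476166,.05,2.01614678])
from workcell import bot
p=bot.camera("wrist"); W=cam(p)
q=[[-.155,0,.011],[-.155,-.03,.011],[0,-.12,.025],[-.03,-.12,.025],[-.026,-.037,.076],[-.004,-.037,.076],[0,-.003,.025]]
x,r=fit([(W,q,[[139,130],[141,160],[288,247],[259,247],[263,178],[288,178],[291,136]])],[.643,-.125,.036]);print(x,r.round(1).tolist(),T(x,[-.015,-.062,.076]))
m=[[-.105,.12,.005],[.105,.12,.005],[.105,-.12,.005],[-.105,-.12,.005]]
x,r=fit([(W,m,[[105,53],[317,58],[306,278],[128,279]])],[.56,-.18,.01]);print(x,r.round(1).tolist())
print(bot.get_obs()["ee_pos"])
E
```

```text
[ 0.64445303 -0.12902951  0.02017938] [[-0.2, 0.1], [0.7, -0.4], [-0.3, -0.3], [1.0, -0.7], [-0.6, 0.3], [0.0, 0.7], [-0.2, -0.1]] [[ 0.63070712 -0.19131956  0.076     ]]
[ 0.56489902 -0.17882263  0.01475113] [[-1.5, 0.3], [0.5, -0.0], [-0.0, 1.0], [0.6, -3.2]]
[ 0.6299258  -0.18877825  0.20188931]
```

```bash
python3 -m inch '[[[1,40,-2.5],[0,0.0145,0],85],[[1,80,-2.5],[0,0.0145,0],85],[[1,120,-2.5],[0,0.0145,0],85],[[1,145,-2.5],[0,0.0145,0],85],[[1,163,-2.5],[0,0.0145,0],60],[[1,163,-2.5],[0,0.0145,0],40],[[1,163,-2.5],[0,0.0145,0],30],[[1,163,-2.5],[0,0.0145,0],24],[[1,163,-2.5],[0,0.0145,0],10],[[1,163,-2.5],[0,0.0145,0],10],[[1,163,-2.5],[0,0.0145,0],10],[[1,163,-2.5],[0,0.0145,0],10],[[1,163,-2.5],[0,0.0145,0],10],[[1,163,-2.5],[0,0.0145,0],10]]' 80
```

```text
time: 3.6
ee_pos: [0.632, -0.1918, 0.041]
tcp_rot: [-90.1, -0.2, 1.1]
wrist_force: [-1.6, -0.8, 7.0]
opening: 0.0211
```

```bash
python3 -m inch '[[[0,-15,0],[0,0,0],10],[[0,-45,0],[0,0,0],10],[[0,-80,0],[0,0,0],10],[[-5,-115,25],[0,-0.02,0],10],[[-12,-150,60],[0,-0.04,0],10],[[-20,-185,100],[0,-0.06,0],10],[[-30,-220,140],[0,-0.08,0],10],[[-40,-250,180],[0,-0.11,0],10],[[-50,-260,220],[0,-0.14,0],10],[[-60,-260,260],[0,-0.164,0],10],[[-65,-260,285],[0,-0.164,0],10],[[-65,-260,291],[0,-0.164,0],10],[[-65,-260,291],[0,-0.164,0],10],[[-65,-260,291],[0,-0.164,0],10]]'
python3 - <<'E'
from workcell import bot
import cv2
p=bot.camera("wrist"); cv2.imwrite("pics/w2.png",p["frame"][:,:,::-1]); print(p["origin"].tolist(),p["orientation"].tolist(),p["mtx"].tolist())
print(bot.get_obs())
E
```

```text
time: 5.0
ee_pos: [0.5605, 0.0975, 0.3007]
tcp_rot: [-90.1, -0.2, 10.5]
wrist_force: [-0.2, 0.2, -2.9]
opening: 0.0213
[0.5477402105513987, 0.1645060840281315, 0.4440366419720618] [164.35662325775746, -0.12973930283738225, 10.518795221559845] [[316.3950849262077, 0.0, 273.89272749591504], [0.0, 316.3950849262077, 211.43984510483796], [0.0, 0.0, 1.0]]
{'time': 5.05, 'q': array([  9.90957227,   9.78524425,  23.23970382, 103.27375844,
        -0.13629833,  89.43447334]), 'qd': array([-0.48903931,  0.13418261, -0.16735611, -0.04442324, -0.02897078,
        0.16799037]), 'joint_efforts': array([ 8.46840721e-01, -5.74179912e+01,  4.62981462e+01,  4.83101292e-02,
        6.36284729e-02,  1.83353368e-04]), 'ee_pos': array([0.56054328, 0.09723873, 0.30051089]), 'tcp_rot': array([-90.13807523,  -0.17934704,  10.47510011]), 'wrist_force': array([ 0.06850213, -0.34258158, -2.31756252]), 'torque': array([-0.00769091, -0.03054426,  0.02943864]), 'opening': 0.020861293356895686}
```

View pics/w2.png

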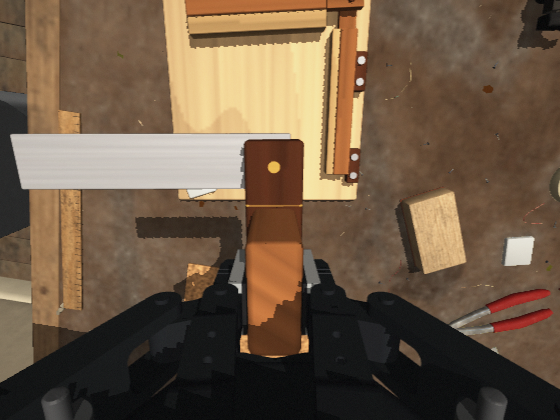

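The wrist view shows the square held straight. The frame corner is near the top at about (345,8), with the fixed rail's lath face at x≈326–335 px. I'll move 90 mm further on for a full view of the corner.

```bash
python3 -m inch '[[[0,0,30],[0,0,0],10],[[0,0,60],[0,0,0],10],[[0,0,85],[0,0,0],10],[[0,0,95],[0,0,0],10],[[0,0,95],[0,0,0],10],[[0,0,95],[0,0,0],10],[[0,0,95],[0,0,0],10]]'
python3 - <<'E'
from workcell import bot
import cv2
p=bot.camera("wrist"); print(p["origin"].tolist(),p["orientation"].tolist()); print(bot.get_obs()["ee_pos"],bot.get_obs()["tcp_rot"])
f=p["frame"][:,:,::-1]; cv2.imwrite("pics/w3.png",f)
cv2.imwrite("pics/w3c.png",cv2.resize(f[0:200,140:420],None,fx=2.8,fy=2.8,interpolation=cv2.INTER_CUBIC))
E
```

```text
time: 5.75
ee_pos: [0.5436, 0.1894, 0.3003]
tcp_rot: [-90.2, -0.2, 10.4]
wrist_force: [0.2, 0.1, -2.3]
opening: 0.0213
[0.531027516383972, 0.25647421103258594, 0.4436772044207978] [164.34354443101853, -0.11939934479004831, 10.402257782286668]
[0.54356487 0.18951759 0.30033876] [-90.15134384  -0.17995909  10.39566918]
```

View pics/w3c.png

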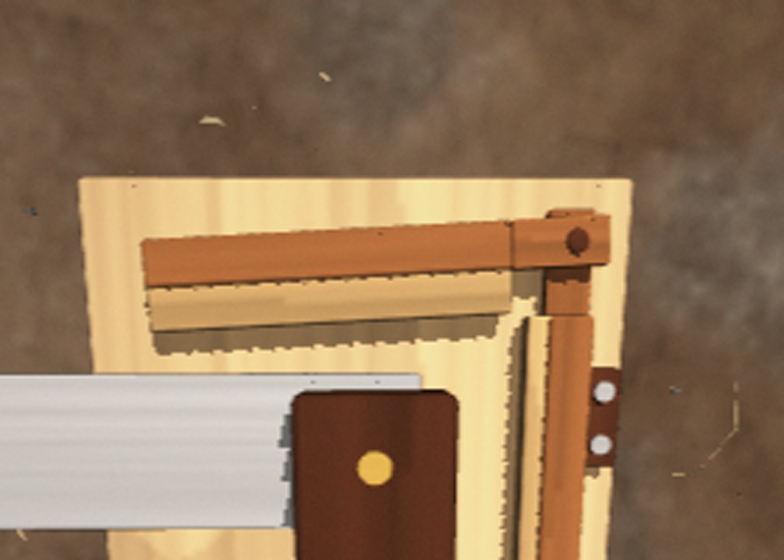

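```bash
cat >> h.py <<'E'
def ray(cam,u,z):
    Kk,o,e=cam; d=R.from_euler('xyz',e,degrees=True).as_matrix()@np.linalg.inv(Kk)@np.array([u[0],u[1],1.]); return o+d*(z-o[2])/d[2]
KW=np.array([[316.395,0,273.893],[0,316.395,211.44],[0,0,1]])
W2=(KW,np.array([0.5477402,0.1645061,0.4440366]),[164.35662,-0.12974,10.518795])
W3=(KW,np.array([0.5310275,0.2564742,0.4436772]),[164.343544,-0.119399,10.402258])
E
python3 - <<'E'
from h import *
c=lambda *u:np.array(u)/2.8+[140,0]
b=[[-.125,.135,.012],[.125,.135,.012],[-.125,-.135,.012],[.125,-.135,.012]]
x,r=fit([(W3,b[:2],[c(80,179),c(632,180)]),(W2,b[2:],[[180,199],[356,200]])],[.53,.19,.18]);print("board",x,r.round(1).tolist())
x3=x
loc=lambda p:(np.array([[np.cos(x[2]),np.sin(x[2])],[-np.sin(x[2]),np.cos(x[2])]])@(p[:2]-x[:2])*1000).round(1)
for n,w,u,z in [("sw in L",W3,c(152,331),.034),("sw in R",W3,c(510,311),.034),("dowel",W3,c(577,240),.040),("fx W3",W3,c(527,318),.034),("fx W2a",W2,[333,28],.034),("fx W2b",W2,[326,174],.034),("fx rail end outer",W2,[352,175],.037),("rail end",W2,[337,175],.037)]:
    p=ray(w,u,z); print(n,p.round(4),loc(p))
for n,w,u,z in [("blade corner -6,0",W3,c(421,374),.2703),("stock 0,-50ish",W2,[303,200],.2845),("stock W2 far",W2,[303,142],.2845),("bl end o",W2,[11,134],.2705),("bl end i",W2,[22,188],.2705)]:
    p=ray(w,u,z); e=np.array([.54356,.18952]) if w is W3 else np.array([.56054,.09724]); yaw=np.deg2rad(10.45)
    d=(p[:2]-e)*1000; print(n,np.array([np.cos(yaw)*d[0]+np.sin(yaw)*d[1],-np.sin(yaw)*d[0]+np.cos(yaw)*d[1]]).round(1))
E
```

```text
board [0.53533562 0.19259154 0.18075832] [[-1.0, -0.5], [1.4, -0.6], [-1.2, 1.4], [0.8, 0.8]]
sw in L [0.4337 0.2441 0.034 ] [-90.7  69. ]
sw in R [0.588  0.2811 0.034 ] [67.7 77.6]
dowel [0.6088 0.314  0.04  ] [ 94.1 106.2]
fx W3 [0.596  0.2795 0.034 ] [75.3 74.6]
fx W2a [0.5967 0.2812 0.034 ] [76.2 76.1]
fx W2b [0.6271 0.114  0.034 ] [ 76.2 -93.9]
fx rail end outer [0.66   0.1192 0.037 ] [109.4 -94.6]
rail end [0.6409 0.1157 0.037 ] [ 90.  -94.7]
blade corner -6,0 [ 8.9 62.6]
stock 0,-50ish [15.1 30. ]
stock W2 far [14.3 59.4]
bl end o [-139.9   62.6]
bl end i [-140.3   33.4]
```

```bash
python3 -m inch '[[[10,30,0],[0,0,0],10],[[20,65,0],[0,0,0],10],[[30,100,0],[0,0,0],10],[[40,135,-1.5],[0,0,0],10],[[40.4,170,-1.5],[0,0,0],10],[[40.4,200,-1.5],[0,0,0],10],[[40.4,215,-1.5],[0,0,0],10],[[40.4,220,-1.5],[0,0,0],10],[[40.4,220,-1.5],[0,0,0],10],[[40.4,220,-1.5],[0,0,0],10]]' 110
python3 - <<'E'
from workcell import bot
import cv2
o=bot.get_obs();print(o["ee_pos"],o["tcp_rot"],o["wrist_force"])
p=bot.camera("wrist"); print(p["origin"].tolist(),p["orientation"].tolist())
f=p["frame"][:,:,::-1]; cv2.imwrite("pics/w4.png",f)
cv2.imwrite("pics/w4c.png",cv2.resize(f[0:300],(800,429)))
p=bot.camera("scene"); cv2.imwrite("pics/s4.png",p["frame"][:,:,::-1])
E
```

```text
time: 6.8
ee_pos: [0.5852, 0.195, 0.0824]
tcp_rot: [-90.1, -0.3, 10.4]
wrist_force: [0.3, -0.3, -2.7]
opening: 0.0209
[0.58519112 0.19502127 0.08238277] [-90.13098265  -0.32314977  10.39128509] [ 0.30638261 -0.2798139  -2.70561207]
[0.5723112864255367, 0.261960556821256, 0.22576238410560695] [164.36832749323415, -0.26614249709947135, 10.392333796171553]
```

View pics/w4c.png

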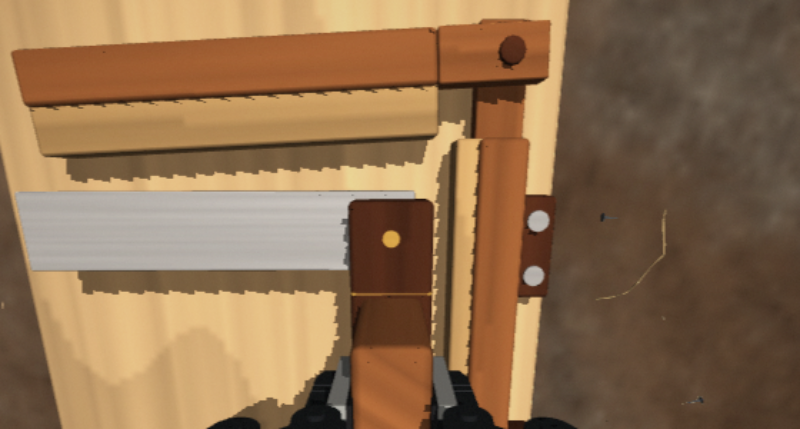

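The close view shows the blade's outer edge at (17..415, 191), the swinging lath's inner edge from (45,156) to (437,137), and the fixed lath's edge at about (458,140). There's clearance on both sides. Next I'll compute the gaps.

```bash
python3 - <<'E'
from h import *
W=(KW,np.array([0.5723113,0.2619606,0.2257624]),[164.368327,-0.266142,10.392334]); x=[0.53533562,0.19259154,0.18075832]
def loc(p): 
    d=(p[:2]-x[:2])*1000; return np.array([.98371*d[0]+.17977*d[1],-.17977*d[0]+.98371*d[1]]).round(1)
for n,u,z in [("sw L",(45,156),.034),("sw R",(437,137),.034),("fx top",(458,140),.034),("fx low",(450,368),.034),("blade tip",(17,192),.0524),("bl inner tip",(32,270),.0524),("blade corner-6,0",(415,190),.0524),("stock 0,-15",(434,220),.0664),("stock 0,-60",(433,320),.0664),("dowel",(512,49),.040)]:
    print(n,loc(ray(W,np.array(u)*.7,z)))
print("tcp",loc(np.array([.58519,.19502])))
E
```

```text
sw L [-89.7  69.1]
sw R [68.  76.5]
fx top [76.5 75.3]
fx low [ 76.8 -23.6]
blade tip [-89.4  55.6]
bl inner tip [-90.1  26.1]
blade corner-6,0 [58.5 56.4]
stock 0,-15 [64.5 46.7]
stock 0,-60 [65.1 10.1]
dowel [ 94.3 106.7]
tcp [49.5 -6.6]
```

```bash
python3 -m inch '[[[0,10,0],[0,0,0],10],[[0,20,0],[0,0,0],10],[[0,28,0],[0,0,0],10],[[2,32,0],[0,0,0],10],[[6,32,0],[0,0,0],10],[[9,32,0],[0,0,0],10],[[9,32,0],[0,0,0],10],[[9,32,0],[0,0,0],10]]'; python3 -m inch '[[[0.5,0,0],[0,0,0],10],[[1,0,0],[0,0,0],10],[[1,0,0],[0,0,0],10]]'
```

```text
time: 7.7
ee_pos: [0.5945, 0.1968, 0.0506]
tcp_rot: [-90.1, -0.4, 10.4]
wrist_force: [0.1, -0.7, -1.6]
opening: 0.0205
time: 8.0
ee_pos: [0.5955, 0.197, 0.0507]
tcp_rot: [-90.1, -0.4, 10.4]
wrist_force: [0.2, 0.1, -3.0]
opening: 0.021
```

```bash
for i in 1; do python3 -m inch '[[[0.4,0,0],[0,0,0],10],[[0.8,0,0],[0,0,0],10],[[0.8,0,0],[0,0,0],10]]'; python3 -m inch '[[[0.4,0,0],[0,0,0],10],[[0.8,0,0],[0,0,0],10],[[0.8,0,0],[0,0,0],10]]'; done
```

```text
time: 8.3
ee_pos: [0.5961, 0.1971, 0.0506]
tcp_rot: [-90.1, -0.3, 10.4]
wrist_force: [-2.5, -0.3, -2.6]
opening: 0.0209
time: 8.6
ee_pos: [0.5963, 0.1971, 0.0504]
tcp_rot: [-90.1, -0.3, 10.4]
wrist_force: [-4.9, -0.5, -1.4]
opening: 0.0207
```

```bash
python3 -m inch '[[[-0.5,0,0],[0,0,0],10],[[-0.5,0,3],[0,0,0],10],[[-0.5,0,6],[0,0,0],10],[[-0.5,0,9],[0,0,0],10],[[-0.5,0,11],[0,0,0],10],[[-0.5,0,11],[0,0,0],10]]'; python3 -m inch '[[[0,0,1],[0,0,0],10],[[0,0,2],[0,0,0],10],[[0,0,3],[0,0,0],10],[[0,0,3],[0,0,0],10]]'
```

```text
time: 9.2
ee_pos: [0.594, 0.2083, 0.0505]
tcp_rot: [-90.1, -0.3, 10.4]
wrist_force: [-0.2, -0.4, -3.0]
opening: 0.0206
time: 9.6
ee_pos: [0.5934, 0.211, 0.0505]
tcp_rot: [-90.2, -0.3, 10.4]
wrist_force: [0.2, -1.5, -2.1]
opening: 0.0208
```

```bash
python3 -m inch '[[[0,0,0.7],[0,0,0],10],[[0,0,1.4],[0,0,0],10],[[0,0,2],[0,0,0],10],[[0,0,2],[0,0,0],10]]'; python3 -m inch '[[[0,0,0.7],[0,0,0],10],[[0,0,1.4],[0,0,0],10],[[0,0,2],[0,0,0],10],[[0,0,2],[0,0,0],10]]'
```

```text
time: 10.0
ee_pos: [0.593, 0.2126, 0.0503]
tcp_rot: [-90.2, -0.3, 10.4]
wrist_force: [0.2, -4.1, -2.8]
opening: 0.0205
time: 10.4
ee_pos: [0.5925, 0.2143, 0.0502]
tcp_rot: [-90.2, -0.2, 10.4]
wrist_force: [0.7, -3.8, -1.5]
opening: 0.0206
```

```bash
python3 -m inch '[[[0,0,0.7],[0,0,0],10],[[0,0,1.4],[0,0,0],10],[[0,0,2],[0,0,0],10],[[0,0,2],[0,0,0],10]]'; python3 -m inch '[[[0,0,0.5],[0,0,0],10],[[0,0,1],[0,0,0],10],[[0,0,1],[0,0,0],10]]';  python3 -m inch '[[[0,0,0.5],[0,0,0],10],[[0,0,1],[0,0,0],10],[[0,0,1],[0,0,0],10]]'
```

```text
time: 10.8
ee_pos: [0.592, 0.2162, 0.0501]
tcp_rot: [-90.2, -0.2, 10.5]
wrist_force: [-0.8, -4.2, -1.7]
opening: 0.0206
time: 11.1
ee_pos: [0.5918, 0.2172, 0.0501]
tcp_rot: [-90.2, -0.2, 10.5]
wrist_force: [-0.2, -4.4, -2.5]
opening: 0.0205
time: 11.4
ee_pos: [0.5916, 0.2181, 0.05]
tcp_rot: [-90.3, -0.2, 10.5]
wrist_force: [-0.7, -5.0, -3.2]
opening: 0.0208
```

```bash
python3 -m inch '[[[0.2,0,0.4],[0,0,0],10],[[0.4,0,0.8],[0,0,0],10],[[0.4,0,0.8],[0,0,0],10]]';  python3 -m inch '[[[0.2,0,0.4],[0,0,0],10],[[0.4,0,0.8],[0,0,0],10],[[0.4,0,0.8],[0,0,0],10]]'
```

```text
time: 11.7
ee_pos: [0.5918, 0.2186, 0.05]
tcp_rot: [-90.3, -0.2, 10.4]
wrist_force: [-0.5, -6.9, -2.2]
opening: 0.0206
time: 12.0
ee_pos: [0.5918, 0.2188, 0.0498]
tcp_rot: [-90.4, -0.1, 10.4]
wrist_force: [0.3, -7.3, -2.1]
opening: 0.0204
```

```bash
python3 -m inch '[[[0.4,0,0.6],[0,0,0],10],[[0.8,0,1.0],[0,0,0],10],[[0.8,0,1.0],[0,0,0],10]]';  python3 -m inch '[[[0.4,0,0.6],[0,0,0],10],[[0.8,0,1.0],[0,0,0],10],[[0.8,0,1.0],[0,0,0],10]]'
```

```text
time: 12.3
ee_pos: [0.592, 0.219, 0.0496]
tcp_rot: [-90.5, -0.1, 10.4]
wrist_force: [-2.4, -8.5, -1.2]
opening: 0.0208
time: 12.6
ee_pos: [0.5921, 0.2191, 0.0494]
tcp_rot: [-90.6, 0.0, 10.3]
wrist_force: [-2.3, -9.5, -0.7]
opening: 0.0207
```

```bash
python3 -m inch '[[[0.5,0,0.5],[0.003,0,0],10],[[1.0,0,0.9],[0.005,0,0],10],[[1.4,0,0.9],[0.005,0,0],10],[[1.4,0,0.9],[0.005,0,0],10],[[1.4,0,0.9],[0.005,0,0],10]]'; python3 - <<'E'
from workcell import bot
o=bot.get_obs();print(o["torque"],o["tcp_rot"])
E
```

```text
time: 13.1
ee_pos: [0.5923, 0.2191, 0.0489]
tcp_rot: [-90.4, 0.2, 10.3]
wrist_force: [-4.4, -9.3, -1.2]
opening: 0.0205
[-2.30615159  0.97395284  0.42729805] [-90.36012135   0.18399503  10.27441084]
```

```bash
python3 -m inch '[[[0.8,-0.3,0.6],[0,0,-0.002],10],[[1.3,-0.6,0.9],[0.002,0,-0.004],10],[[1.5,-0.6,0.9],[0.002,0,-0.004],10],[[1.5,-0.6,0.9],[0.002,0,-0.004],10],[[1.5,-0.6,0.9],[0.002,0,-0.004],10]]'; python3 - <<'E'
from workcell import bot
import cv2
o=bot.get_obs();print(o["torque"],o["tcp_rot"])
p=bot.camera("wrist"); f=p["frame"][:,:,::-1]; print(p["origin"].tolist(),p["orientation"].tolist())
cv2.imwrite("pics/w5.png",f); cv2.imwrite("pics/w5c.png",cv2.resize(f[0:300],(800,429),interpolation=cv2.INTER_CUBIC))
E
```

```text
time: 13.6
ee_pos: [0.5923, 0.2191, 0.0489]
tcp_rot: [-90.3, 0.1, 10.2]
wrist_force: [-6.0, -9.0, -1.4]
opening: 0.0207
[-2.22658707  1.13986769  0.39445389] [-90.34083819   0.14425574  10.22169653]
[0.5806547929658139, 0.2868072267537483, 0.19198989914749054] [164.15696818760702, 0.20100441929323687, 10.229523004593137]
```

View pics/w5c.png

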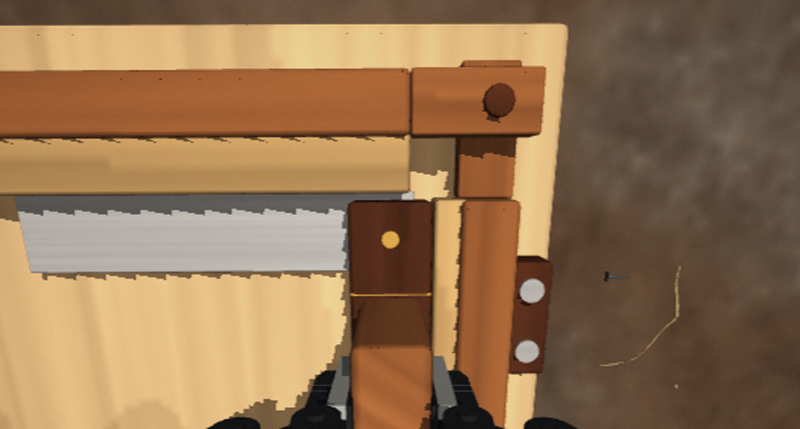

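The blade and stock look flush, and both rails look square to the board. Now I'll hold the press for about 1.8 s.

```bash
python3 -m inch '[[[0.8,-0.2,0.6],[0,0,0],10],[[1.3,-0.3,1.0],[0,0,0],10],[[1.3,-0.3,1.1],[0,0,0],10],[[1.3,-0.3,1.1],[0,0,0],10],[[1.3,-0.3,1.1],[0,0,0],10],[[1.3,-0.3,1.1],[0,0,0],10],[[1.3,-0.3,1.1],[0,0,0],10],[[1.3,-0.3,1.1],[0,0,0],10],[[1.3,-0.3,1.1],[0,0,0],10],[[1.3,-0.3,1.1],[0,0,0],10],[[1.3,-0.3,1.1],[0,0,0],10],[[1.3,-0.3,1.1],[0,0,0],10],[[1.3,-0.3,1.1],[0,0,0],10],[[1.3,-0.3,1.1],[0,0,0],10],[[1.3,-0.3,1.1],[0,0,0],10],[[1.3,-0.3,1.1],[0,0,0],10],[[1.3,-0.3,1.1],[0,0,0],10],[[1.3,-0.3,1.1],[0,0,0],10],[[1.3,-0.3,1.1],[0,0,0],10],[[1.3,-0.3,1.1],[0,0,0],10]]'; python3 - <<'E'
from workcell import bot
o=bot.get_obs();print(o["torque"],o["tcp_rot"],o["wrist_force"])
E
```

```text
time: 15.65
ee_pos: [0.5924, 0.2191, 0.0488]
tcp_rot: [-90.5, 0.3, 10.2]
wrist_force: [-4.5, -10.0, 0.2]
opening: 0.0206
[-2.32732841  1.04760529  0.45883889] [-90.45129941   0.30125056  10.16502401] [ -4.54231858 -10.02806965   0.23443411]
```

```bash
python3 -m inch '[[[0.8,-0.4,0.6],[0,0,0],10],[[1.4,-0.8,1.0],[0.003,0,-0.003],10],[[1.9,-0.8,1.1],[0.003,0,-0.005],10],[[1.9,-0.8,1.1],[0.003,0,-0.005],10],[[1.9,-0.8,1.1],[0.003,0,-0.005],10],[[1.9,-0.8,1.1],[0.003,0,-0.005],10],[[1.9,-0.8,1.1],[0.003,0,-0.005],10],[[1.9,-0.8,1.1],[0.003,0,-0.005],10],[[1.9,-0.8,1.1],[0.003,0,-0.005],10],[[1.9,-0.8,1.1],[0.003,0,-0.005],10],[[1.9,-0.8,1.1],[0.003,0,-0.005],10],[[1.9,-0.8,1.1],[0.003,0,-0.005],10],[[1.9,-0.8,1.1],[0.003,0,-0.005],10],[[1.9,-0.8,1.1],[0.003,0,-0.005],10],[[1.9,-0.8,1.1],[0.003,0,-0.005],10],[[1.9,-0.8,1.1],[0.003,0,-0.005],10],[[1.9,-0.8,1.1],[0.003,0,-0.005],10],[[1.9,-0.8,1.1],[0.003,0,-0.005],10]]'; python3 - <<'E'
from workcell import bot
o=bot.get_obs();print(o["torque"],o["tcp_rot"],o["wrist_force"])
E
```

```text
time: 17.45
ee_pos: [0.5925, 0.2193, 0.0489]
tcp_rot: [-90.4, 0.2, 10.1]
wrist_force: [-6.8, -9.2, -0.5]
opening: 0.0204
[-2.38272059  1.48239367  0.32358298] [-90.38425218   0.24142477  10.11183876] [-6.80243059 -9.24902905 -0.46478827]
```

```bash
python3 -m inch '[[[-0.5,0,-0.8],[0,0,0],10],[[-2,0,-4],[0,0,0],10],[[-5,0,-9],[0,0,0],10],[[-8,0,-15],[0,0,0],10],[[-8,-10,-17],[0,0,0],10],[[-8,-35,-17],[0,0,0],10],[[-8,-70,-17],[0,0,0],10],[[-8,-110,-25],[0,0,0],10],[[-20,-150,-30],[0,0,0],10],[[-35,-190,-30],[0,0,0],10],[[-45,-230,-30],[0,0,0],10],[[-50,-250,-30],[0,0,0],10],[[-50,-250,-30],[0,0,0],10],[[-50,-250,-30],[0,0,0],10]]'; python3 - <<'E'
from workcell import bot
import cv2
o=bot.get_obs();print(o["ee_pos"],o["tcp_rot"],o["wrist_force"])
p=bot.camera("wrist"); f=p["frame"][:,:,::-1]; print(p["origin"].tolist(),p["orientation"].tolist())
cv2.imwrite("pics/w6.png",f); cv2.imwrite("pics/w6c.png",cv2.resize(f[0:200,140:420],None,fx=2.8,fy=2.8,interpolation=cv2.INTER_CUBIC))
E
```

```text
time: 18.85
ee_pos: [0.5495, 0.1828, 0.299]
tcp_rot: [-90.4, 0.2, 10.1]
wrist_force: [-0.2, 0.1, -3.3]
opening: 0.0212
[0.549539   0.18281633 0.29904373] [-90.37363014   0.20072286  10.10833325] [-0.23168243  0.07819854 -3.3037141 ]
[0.5381502637171351, 0.2506210875661739, 0.4421431897606335] [164.12599396649844, 0.2579792100756445, 10.11278404583548]
```

View pics/w6c.png

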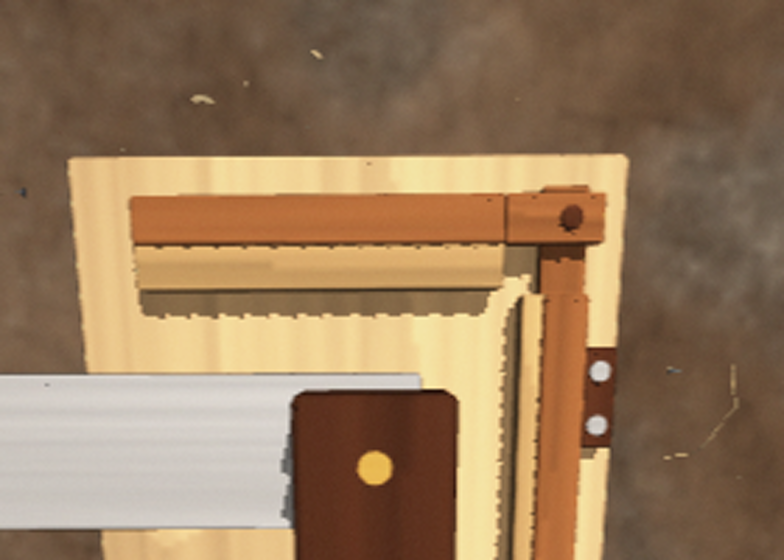

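The view shows the swinging rail's edges and the board's edge with slopes of -0.0083 and -0.0072, so the hinge is within about 0.005 rad of square. Next I'll carry the square back to the mat.

```bash
python3 - <<'E'
from workcell import bot
from h import *
o=bot.get_obs(); A=R.from_euler('xyz',o["tcp_rot"],degrees=True); B=R.from_euler('xyz',[-90.1,-.2,0.9],degrees=True)
print((A.inv()*B).as_rotvec().round(4))
for t in [[.5872,0.0,.18],[.6249,-.1804,.12],[.6249,-.1804,.05],[.6249,-.1804,.0415]]: print((A.inv().apply(np.array(t)-o["ee_pos"])*1000).round(1))
E
```

```text
[ 0.0053  0.1608 -0.0083]
[   5.8  119.2 -185.7]
[  11.6  180.4 -369.5]
[  12.   250.4 -369.1]
[  12.   258.9 -369. ]
```

```bash
python3 -m inch '[[[0,0,-20],[0,0.01,0],10],[[0,10,-55],[0.001,0.02,-0.001],10],[[2,30,-90],[0.002,0.04,-0.002],10],[[4,60,-125],[0.002,0.06,-0.003],10],[[5,90,-160],[0.003,0.08,-0.004],10],[[6,115,-195],[0.003,0.09,-0.004],10],[[7,135,-230],[0.004,0.11,-0.005],10],[[9,150,-265],[0.004,0.13,-0.006],10],[[10,165,-300],[0.005,0.145,-0.007],10],[[11,175,-335],[0.0053,0.16,-0.008],10],[[12,180,-360],[0.0053,0.161,-0.008],10],[[12,190,-369],[0.0053,0.161,-0.008],10],[[12,210,-369],[0.0053,0.161,-0.008],10],[[12,230,-369],[0.0053,0.161,-0.008],10],[[12,243,-369],[0.0053,0.161,-0.008],10],[[12,249,-369],[0.0053,0.161,-0.008],10],[[12,250,-369],[0.0053,0.161,-0.008],10],[[12,250,-369],[0.0053,0.161,-0.008],10]]'; python3 - <<'E'
from workcell import bot
o=bot.get_obs();print(o["ee_pos"],o["tcp_rot"],o["wrist_force"])
E
```

```text
time: 20.7
ee_pos: [0.6251, -0.1802, 0.0509]
tcp_rot: [-90.1, -0.2, 0.9]
wrist_force: [0.4, -0.3, -1.9]
opening: 0.0205
[ 0.62513598 -0.18015855  0.05088794] [-90.10689362  -0.21832163   0.90369471] [ 0.36624834 -0.33531143 -1.88246217]
```

Lower in small steps until the mat takes the weight.

```bash
python3 -m inch '[[[0,3,0],[0,0,0],10],[[0,6,0],[0,0,0],10],[[0,8.5,0],[0,0,0],10],[[0,9.3,0],[0,0,0],10],[[0,9.3,0],[0,0,0],10]]'; python3 -m inch '[[[0,0.7,0],[0,0,0],10],[[0,0.7,0],[0,0,0],10]]'
```

```text
time: 21.2
ee_pos: [0.6251, -0.1802, 0.0414]
tcp_rot: [-90.1, -0.2, 0.9]
wrist_force: [-0.0, 0.7, -2.7]
opening: 0.0208
time: 21.4
ee_pos: [0.6252, -0.1802, 0.0411]
tcp_rot: [-90.1, -0.2, 0.9]
wrist_force: [0.8, -0.1, 0.4]
opening: 0.0205
```

```bash
python3 -m inch '[[[0,0.2,0],[0,0,0],30],[[0,0.2,0],[0,0,0],45],[[0,0.2,0],[0,0,0],60],[[0,0.2,0],[0,0,0],70],[[0,0.2,0],[0,0,0],70],[[0,0.2,0],[0,0,0],70],[[0,-10,0],[0,0,0],70],[[0,-30,0],[0,0,0],70],[[0,-60,0],[0,0,0],70],[[0,-95,0],[0,0,0],70],[[0,-130,0],[0,0,0],70],[[0,-160,0],[0,0,0],70],[[0,-160,0],[0,0,0],70],[[0,-160,0],[0,0,0],70]]'; python3 - <<'E'
from workcell import bot
import cv2
o=bot.get_obs();print(o["ee_pos"],o["wrist_force"])
p=bot.camera("wrist"); f=p["frame"][:,:,::-1]; print(p["origin"].tolist(),p["orientation"].tolist())
cv2.imwrite("pics/w7.png",f)
p=bot.camera("side"); f=p["frame"][:,:,::-1];cv2.imwrite("pics/s7.png",cv2.resize(f[130:410,150:430],None,fx=2.1,fy=2.1,interpolation=cv2.INTER_CUBIC))
E
```

```text
time: 22.8
ee_pos: [0.6249, -0.18, 0.2023]
tcp_rot: [-90.1, -0.3, 0.9]
wrist_force: [-0.5, 0.6, -0.9]
opening: 0.0701
[ 0.62493032 -0.18004783  0.20231155] [-0.53167037  0.64624576 -0.87103761]
[0.6231563814836653, -0.11183325269196648, 0.3456916424184444] [164.34514664231526, -0.2848708708639396, 0.9059602611415787]
```

View pics/w7.png

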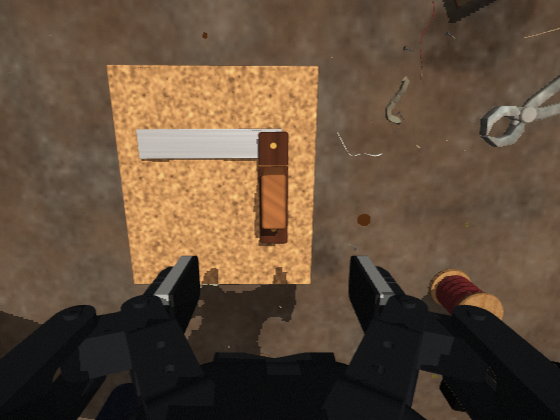

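View pics/s7.png

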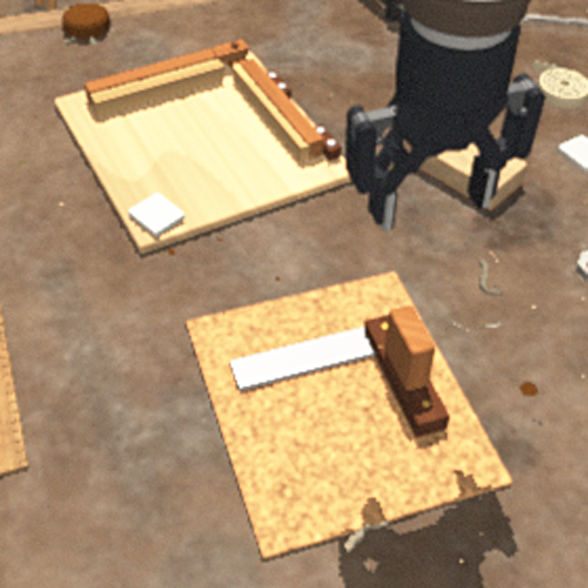

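The wrist view shows the released square near the middle of the mat: blade (137..280, 128..160), stock down to (288,243). The side view shows the corner square. There's a faint shadow along the blade's lower edge, so I'll compare with the first picture to check it lies flat.

```bash
python3 - <<'E'
from h import *
from workcell import bot
a=cv2.imread("pics/w1.png")[120:255,125:305];b=cv2.imread("pics/w7.png")[118:253,125:305]
cv2.imwrite("pics/cmp.png",np.vstack([cv2.resize(i,None,fx=2.2,fy=2.2,interpolation=cv2.INTER_CUBIC) for i in (a,b)]))
W=(KW,np.array([.62315638,-.11183325,.34569164]),[164.345147,-.284871,.90596])
q=[[-.155,0,.011],[-.155,-.03,.011],[0,-.12,.025],[-.03,-.12,.025],[-.026,-.037,.076],[-.004,-.037,.076],[0,-.003,.025]]
x,r=fit([(W,q,[[137,129],[140,160],[288,243],[259,244],[262,174],[287,174],[289,132]])],[.64,-.12,.01]);print(x,r.round(1).tolist(),"mid",T(x,[-.075,-.06,0]))
m=[[-.105,.12,.005],[.105,.12,.005],[.105,-.12,.005],[-.105,-.12,.005]]
x,r=fit([(W,m,[[108,66],[318,67],[310,284],[134,284]])],[.56,-.18,.01]);print(x,r.round(1).tolist())
E
```

```text
[ 0.63965622 -0.11717933  0.02056126] [[-0.4, 0.2], [0.1, -1.2], [0.1, 0.2], [1.4, -0.6], [-0.7, 0.6], [0.0, 0.4], [-0.0, -0.1]] mid [[ 0.56590566 -0.17870863  0.        ]]
[ 0.56484798 -0.1788552   0.01091098] [[-1.6, -0.4], [0.8, -0.1], [0.1, 0.7], [0.2, 0.4]]
```

View pics/cmp.png

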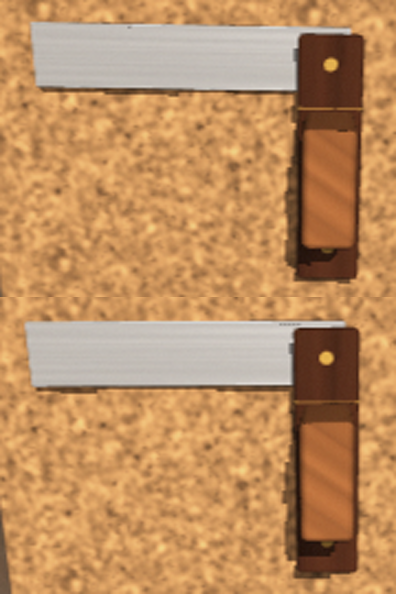

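The shadows match the first picture, so the square lies flat, and its middle is about 1 mm from the mat's centre. Handing in.

```bash
python3 -c "
from workcell import bot
print(bot.job_done())"
```

```text
the job is handed in; nothing more can be done
None
```

I pressed the try square home into the frame corner, held it there, and laid it back in the middle of the mat. The job was handed in at about 23 s; no verdict is reported, so these are my own checks.

- **Pressing home:** I felt for the fixed rail first, then pushed the swinging rail true. The press was held in two calls of 2.0 and 1.8 s. Readings taken at the end of each gave about 6–8 N on the fixed rail and 8–9 N on the swinging rail. I worked these out from the wrist force, so friction makes them uncertain by about 2 N. I only read forces at the end of each call; the highest was about 11 N in all, against the 25 N limit.
- **Square in the corner:** It sat within about 0.004 rad of the board's direction by tool yaw, with about 0.01 rad of tilt.
- **Corner afterwards:** From a picture, the swinging rail is within about 0.005 rad of square.
- **Square on the mat:** Its middle is about 1 mm from the mat's centre. It is released and lies flat, with its shadows matching the first picture. The gripper is about 0.16 m above the release height.

No check failed. During the pressing the tool sank about 2 mm, so the square probably rested lightly on the board.

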